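Clock a bronze cap into its deburring nest and latch it

ROBOT

A 7-joint arm with a two-finger parallel gripper is mounted at the origin on a cart in front of the work surface, level with it; the furniture and walls round the work are solid. World frame = base frame: x ahead of the robot, y to its left, z up, the work surface at z = 0. Lengths are in m, angles in rad, forces in N, time in s.
With the tool pointing down it reaches from about 0.425 to 0.825 m from the base axis. Payload 3.6 kg.
Tool frame: the origin (TCP) lies at the very end of the fingers, on their centre line; the grasp point (between the pads) lies 19 mm behind it; z points along the fingers, y is the line along which they close (so a half turn about z gives the same grasp; the last joint's range is limited). The gripper opens to 85 mm and grips with 20 to 120 N. Pads are 22 mm wide; open, the fingers measure 114 mm over their backs; the gripper's body (76 mm by 85 mm) begins 54 mm behind the grasp point. The pads swing forward as they close: fully open they stand 13 mm farther back than shut.
Start: joints at [-1.214, 0.615, -0.013, 1.423, 0.008, 1.103, -0.04], TCP at [0.243, 0.603, 0.206] pointing down, gripper open.
Joint ranges: [-3.12, 3.12], [-0.3, 2.06], [-1.34, 1.32], [0.26, 2.42], [-1.36, 4.5], [0.01, 1.98], [-2.84, 2.84]. Speed limits (rad/s): [2.79, 2.79, 3.14, 3.14, 3.14, 3.14, 3.14].

INTERFACE

Orientations are given as a rotation vector (axis times angle).
In Python, from rig import r gives the robot as it stands. Calls block until the motion is done:
- r.move_ptp(position, orientation): joint-space move of the TCP to a pose.
- r.move_l(position, rotation=None, max_speed=0.15, max_force=None): straight line of the TCP; rotation=None keeps the orientation; max_speed is the mean speed in m/s. With max_force (N) it stops when the force on the tool has changed by that much, and returns True; else False.
- r.move_joints(angles): joint-space move.
- r.set_gripper(opening): finger opening in m; the grip force is fixed at half the most; returns when the fingers have stopped.
- r.sleep(seconds).
- r.solve_ik(position, orientation): joint angles nearest the present ones, or None.
- r.state(): the state.
- r.snapshot(name): name is "scene" or "side" or "wrist"; returns the picture (420x560x3 uint8, red, green, blue); there is no depth.
- r.camera_model(name): a dict with "fx", "fy", "cx", "cy" (pixels), "world_from_camera" (4x4, takes a point from camera to world coordinates); the wrist camera has in their place "hand_eye" (4x4, takes a point from camera to tool coordinates, whose origin is the TCP and whose axes are the flange's). Camera axes: x right, y down, z forward; pixel columns grow to the right and rows downward; lengths in m; the calibration is good to about 2 mm. A picture is of the moment at which its call begins: read the wrist's pose just before it. camera_model takes no time and is no camera call.
A pose or a line that the arm cannot do raises r.PlanningError and nothing moves.
- r.hand_in(): hands the job in; it is judged then, once.
The state is a dict: "time_s": time; "joints": joint angles; "qvel": joint speeds; "tau": joint torques, N m; "ee_pos": TCP position; "ee_rot": TCP orientation; "ft_force": force on the tool from outside, world axes, zero at the start; "torque": the same for the moment, N m; "opening": finger opening in m; "grasp_force": force on a finger pad.
Only numpy, scipy, OpenCV 4.12 (cv2) and the standard library are available. Lean on these libraries where they do the work, as an engineer would, in place of code of your own. Each camera call takes 0.05 s, during which the arm holds its last target. There are 200 camera calls.

TASK

Load the bronze cap into the round deburring nest: set it in the mouth of the nest, press only lightly and turn it until you feel its notch find the locating pin, and let it go down fully home. Then let go of it and swing the red latch over its flange as far as the latch goes, so that the cap is held for grinding. Do not force the cap against the nest, and leave the other things on the bench where they are.

Things in the scene. Friction and masses are not known exactly. Their poses are not given: they have to be found in the camera images.
- casting: Bronze cap, 0.34 to 0.55 kg, flange down. Flange: round, 76 mm across, 14 mm thick, foot tapered 1.5 mm over 4 mm. On it a round boss, 34 mm across, up to 50 mm above the underside: grip it there, from any side. One straight notch, 11 mm wide, cut in from the rim through the full thickness to 25.5 mm from the axis. Origin: centre of the underside; z up; x points from the axis to the notch.
- nest: Fixed deburring nest: a round aluminium cup on a dark steel plate (112 mm in x, 172 mm in y, 10 mm thick). Origin: on the bench under the cup's axis; z up; -x is its front, the side toward the robot; the red latch is on its -y side. Cup 94 mm across, rim 27 mm above the bench, straight bore 78 mm across.
- nest_floor (a point): Centre of the cup's floor, 16 mm above the bench (axes as the nest): the cap is home with its underside here. The locating pin rises 31 mm from this axis: fixed, 9 mm thick, bullet nose 3 mm across at the tip, 7 mm above the floor. It is clocked anew for every batch: somewhere within 1.1 rad to either side of the nest's front, its angle not measured.
- nest_mouth (a point): Centre of the cup's rim, 27 mm above the bench (axes as the nest). A cap with its notch elsewhere enters 4 mm below this, then rests on the pin, tilting slightly, its flange's top 37 mm above the bench; only with the notch within about 0.12 rad of the pin does it go down the last 7 mm. The nose then guides it to within 0.03 rad.
- latch (a joint): Angle of the red swing latch: 0 to 0.35 as found (open, clear of the cup), 1.57 at its stop, its spring plunger on the cap's flange. It turns about an upright post 85 mm from the cup's axis along the nest's -y, clockwise from above as the value grows, and stays where left (3 N at the knob). Near the end the plunger rides up onto a cap that is home (more force); a cap not home blocks it.
- latch_knob (a point): Middle of the latch's upright black knob (round, 16 mm across, foot 46 mm, top 80 mm, this point 68 mm above the bench), 50 mm from the post, on the other side of it from the plunger. At latch angle a it stands, in the nest's frame, at x = 50 cos(a), y = -85 - 50 sin(a) mm.
- polish_bar: Brick-red polishing bar, 43 x 106 x 33 mm, loose, a bystander. Origin: centre of its underside.
- flap_a: Brown flap wheel on a shank, 50 x 70 x 50 mm, loose, a bystander. Origin: centre of its underside.
- coupler_a: Air-hose quick coupler, 26 x 88 x 26 mm, loose, a bystander. Origin: centre of its underside.
- block_b: Red-brown rubbing block, 36 x 90 x 27 mm, loose, a bystander. Origin: centre of its underside.

How it is judged:
By the outcome, as a careful person would: the job done as asked, in the order asked, and still so for the second after the job is handed in, with the robot touching nothing.
It also fails if it takes over 72 s, if anything falls off the work surface, if the arm or the gripper's body presses on something with over 40 N, if the wrist force passes 120 N, or if a joint passes its speed limit or range.

## Working session

There is one attempt and no reset: what is moved stays moved. The work goes in short steps, each a Python script; the robot and the scene stay as the last script left them, time stands still between calls to the robot, and variables do not carry over. Pictures are saved under pics/ and viewed, at most 10 in all, crops included, and the job is handed in when it is done.

```bash
mkdir -p pics; ls; python3 - <<'E'
from rig import r
import cv2,numpy as np
a=r.snapshot("scene");b=r.snapshot("side")
cv2.imwrite("pics/scene.png",a[...,::-1]);cv2.imwrite("pics/side.png",b[...,::-1])
for n in("scene","side","wrist"):print(r.camera_model(n))
s=r.state();print(s["time_s"],s["ee_pos"],s["ee_rot"],s["ft_force"],s["opening"])
E
```

```text
pics
{'fx': 448.0493372116292, 'fy': 448.0493372116292, 'cx': 275.37601024446315, 'cy': 210.1564641905239, 'world_from_camera': array([[ 0.81028182, -0.46260836,  0.35977338,  0.05654866],
       [-0.58599603, -0.63201513,  0.50711492, -0.58667246],
       [-0.00721338, -0.62173177, -0.78319702,  1.02671293],
       [ 0.        ,  0.        ,  0.        ,  1.        ]])}
{'fx': 520.4264873526486, 'fy': 520.4264873526486, 'cx': 273.8615126948709, 'cy': 204.6641028934461, 'world_from_camera': array([[-0.99788416,  0.02546661, -0.0598219 ,  0.58154918],
       [ 0.06350121,  0.5792684 , -0.81265966,  0.92236021],
       [ 0.01395725, -0.81473896, -0.57965992,  0.71697113],
       [ 0.        ,  0.        ,  0.        ,  1.        ]])}
{'fx': 340.67857820355283, 'fy': 340.67857820355283, 'cx': 276.3456909803238, 'cy': 206.9049508899091, 'hand_eye': array([[ 1.09221520e-03, -9.55928806e-01, -2.93596536e-01,
         7.47146667e-02],
       [ 9.99999403e-01,  1.05583876e-03,  2.82387090e-04,
        -9.48622065e-04],
       [ 4.00486469e-05, -2.93596669e-01,  9.55929388e-01,
        -1.67081742e-01],
       [ 0.00000000e+00,  0.00000000e+00,  0.00000000e+00,
         1.00000000e+00]])}
0.1 [0.24309441 0.60203353 0.20483741] [-0.5989215  -3.0835399   0.00358678] [ 0.2338024  -0.20885657 -0.36503162] 0.08521750601121003
```

View pics/scene.png

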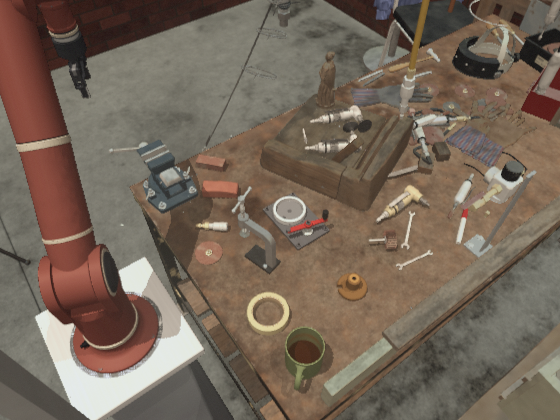

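View pics/side.png

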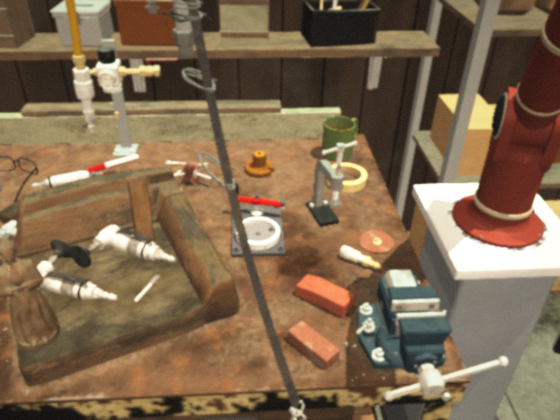

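```bash
cat > h.py <<'E'
import numpy as np,cv2
from rig import r
def ray(n,u,v,z,T=None):
    c=r.camera_model(n);W=c["world_from_camera"] if T is None else T
    d=W[:3,:3]@[(u-c["cx"])/c["fx"],(v-c["cy"])/c["fy"],1.]
    o=W[:3,3];return o+d*(z-o[2])/d[2]
def proj(n,p,T=None):
    c=r.camera_model(n);W=c["world_from_camera"] if T is None else T
    q=W[:3,:3].T@(np.array(p)-W[:3,3]);return [c["fx"]*q[0]/q[2]+c["cx"],c["fy"]*q[1]/q[2]+c["cy"]]
E
python3 - <<'E'
from h import *
im=cv2.imread("pics/scene.png");cv2.imwrite("pics/s2.png",cv2.resize(im[170:310,210:400],None,fx=4,fy=4,interpolation=cv2.INTER_CUBIC))
np.set_printoptions(precision=3,suppress=True)
print("nest",ray("scene",290,208,.027),ray("side",259,231,.027))
print("cap",ray("scene",353,278,.05),ray("side",259,154,.05))
print("clamp top",ray("scene",243,210,.12),ray("side",340,150,.12))
E
```

```text
nest [0.554 0.042 0.027] [0.548 0.05  0.027]
cap [ 0.535 -0.242  0.05 ] [ 0.537 -0.238  0.05 ]
clamp top [0.406 0.05  0.12 ] [ 0.352 -0.127  0.12 ]
```

View pics/s2.png

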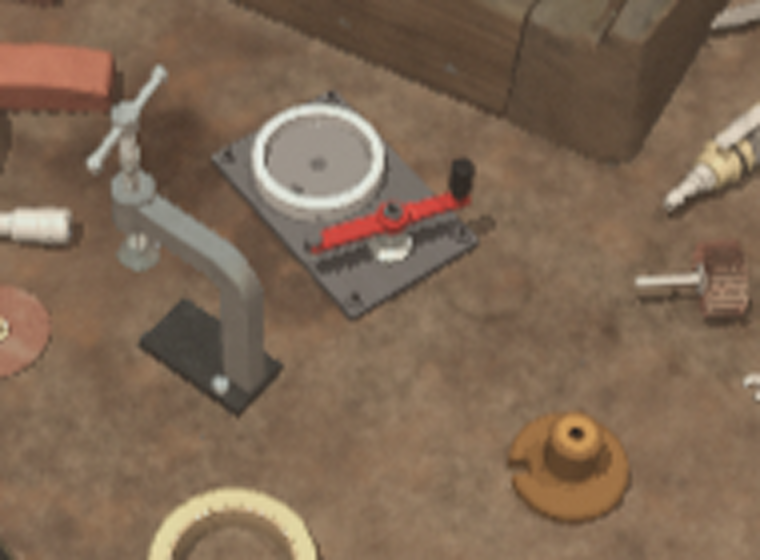

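```bash
python3 - <<'E'
from h import *
np.set_printoptions(precision=3,suppress=True)
def tri(a,b):
    A=[];B=[];Os=[]
    for n,p in(("scene",a),("side",b)):
        o=r.camera_model(n)["world_from_camera"][:3,3];d=ray(n,*p,0)-o;d/=np.linalg.norm(d)
        P=np.eye(3)-np.outer(d,d);A.append(P);B.append(P@o)
    x=np.linalg.lstsq(np.vstack(A),np.hstack(B),rcond=None)[0]
    return x,[np.linalg.norm(A[i]@x-B[i]) for i in(0,1)]
print("cable end",tri((207,155),(297,410)))
print("clamp handle", tri((241,199),(340,147)))
print("clamp base",ray("scene",262,259,0),ray("side",322,213,0))
print("pin",ray("scene",284.25,217,.023)-ray("scene",290,208,.027))
print("notch",ray("scene",338.75,285.5,.014),"knob",ray("scene",210+462/4,170+180/4,.068),"post",ray("scene",210+393/4,170+213/4,.04))
im=cv2.imread("pics/side.png");cv2.imwrite("pics/s3.png",cv2.resize(im[100:270,200:390],None,fx=4,fy=3.5,interpolation=cv2.INTER_CUBIC))
for p in [(0.553,.045,.206),(.536,-.24,.2)]:
  for k in(np.pi,):
    print(r.solve_ik(p,r.state()["ee_rot"]))
E
```

```text
cable end (array([ 0.501,  0.434, -0.041]), [np.float64(0.001184330042624483), np.float64(0.0011843300426251536)])
clamp handle (array([0.385, 0.018, 0.21 ]), [np.float64(0.0006939992668296075), np.float64(0.0006939992668299765)])
clamp base [ 0.401 -0.037  0.   ] [ 0.398 -0.044  0.   ]
pin [-0.031 -0.014 -0.004]
notch [ 0.508 -0.224  0.014] knob [ 0.597 -0.06   0.068] post [ 0.556 -0.038  0.04 ]
[-0.211  0.468  0.134  1.706 -0.071  0.973  1.136]
[ 0.139  0.544  0.391  1.63  -0.232  1.013  1.789]
```

View pics/s3.png

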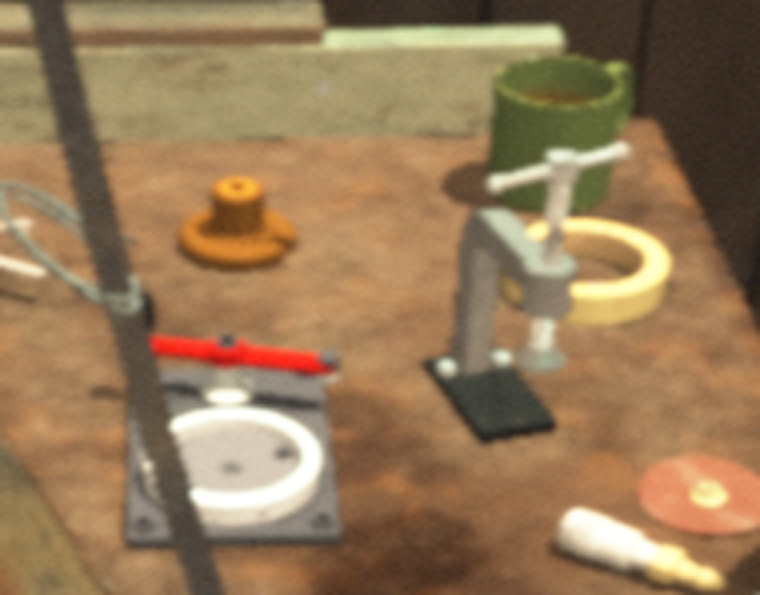

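```bash
python3 - <<'E'
from h import *
np.set_printoptions(precision=3,suppress=True)
def pl(n,a,b):
    o=r.camera_model(n)["world_from_camera"][:3,3]
    m=np.cross(ray(n,*a,0)-o,ray(n,*b,0)-o);return m/np.linalg.norm(m),o
m1,o1=pl("scene",(270,30),(207,155));m2,o2=pl("side",(195,0),(297,410))
d=np.cross(m1,m2);d/=np.linalg.norm(d)
p=np.linalg.lstsq(np.array([m1,m2,d]),[m1@o1,m2@o2,d@o2],rcond=None)[0]
print(p,d)
for t in np.arange(-1,1.2,.2):
    q=p+t*d;print(q,proj("scene",q),proj("side",q))
E
python3 -c "
import cv2
a=cv2.imread('pics/scene.png');b=cv2.imread('pics/side.png')
a=cv2.resize(a[0:210,180:350],None,fx=2.8,fy=2.8,interpolation=2);b=cv2.resize(b[220:420,210:330],None,fx=2.9,fy=2.9,interpolation=2)
import numpy as np
h=min(len(a),len(b));cv2.imwrite('pics/s4.png',np.hstack([a[:h],b[:h,:320]]))"
```

```text
[0.612 0.24  0.423] [-0.213  0.378 -0.901]
[ 0.824 -0.138  1.324] [np.float64(866.4282039961241), np.float64(-1153.3892936431037)] [np.float64(-42.38330358314482), np.float64(-954.1877889126404)]
[ 0.782 -0.062  1.144] [np.float64(563.3650674645589), np.float64(-552.0735465566651)] [np.float64(27.243696244656746), np.float64(-674.3145543106932)]
[0.739 0.013 0.964] [np.float64(426.4508217449595), np.float64(-280.4182971130152)] [np.float64(86.06972695465319), np.float64(-437.85697988815826)]
[0.697 0.089 0.784] [np.float64(348.4486092662675), np.float64(-125.65200251243564)] [np.float64(136.42715250994544), np.float64(-235.43987716590493)]
[0.654 0.165 0.604] [np.float64(298.06713182624776), np.float64(-25.688753623507665)] [np.float64(180.02189332502348), np.float64(-60.206115066081566)]
[0.612 0.24  0.423] [np.float64(262.84232942201857), np.float64(44.2017273372646)] [np.float64(218.13051118184927), np.float64(92.97558416233561)]
[0.569 0.316 0.243] [np.float64(236.82892432174037), np.float64(95.81562634575313)] [np.float64(251.7272930650094), np.float64(228.0214721240578)]
[0.527 0.392 0.063] [np.float64(216.83150705122006), np.float64(135.4930415650395)] [np.float64(281.56871975996785), np.float64(347.97230491751804)]
[ 0.484  0.467 -0.117] [np.float64(200.97945227212233), np.float64(166.9455312061064)] [np.float64(308.251108707386), np.float64(455.2250448041989)]
[ 0.442  0.543 -0.297] [np.float64(188.10484289250564), np.float64(192.4903910862982)] [np.float64(332.2508707524701), np.float64(551.694676554047)]
[ 0.399  0.619 -0.478] [np.float64(177.4408291170501), np.float64(213.64914857728144)] [np.float64(353.9532059124112), np.float64(638.9295531773395)]
```

View pics/s4.png

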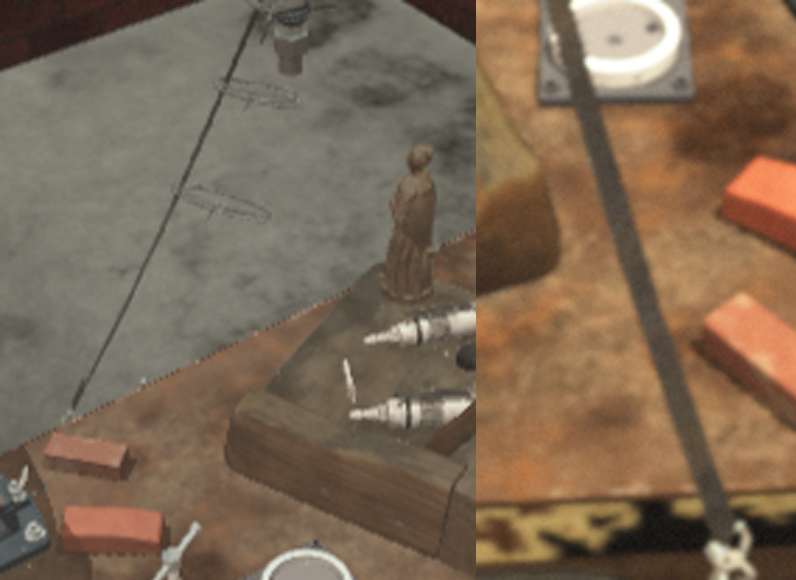

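```bash
cat >> h.py <<'E'
from scipy.spatial.transform import Rotation as R
np.set_printoptions(precision=4,suppress=True)
def ori(y): return (R.from_euler('z',y)*R.from_euler('x',np.pi)).as_rotvec()
def wT():
    s=r.state();T=np.eye(4);T[:3,:3]=R.from_rotvec(s["ee_rot"]).as_matrix();T[:3,3]=s["ee_pos"]
    return T@r.camera_model("wrist")["hand_eye"]
def snap(f):
    T=wT();im=r.snapshot("wrist");cv2.imwrite(f,im[...,::-1]);np.save(f[:-3]+"npy",T)
E
python3 - <<'E'
from h import *
print("vise",ray("scene",165,180,.08))
az=1.187
for rad,z in((.45,.36),(.48,.36),(.5,.33),(.43,.3)):
    print(rad,z,r.solve_ik((rad*np.cos(az),rad*np.sin(az),z),ori(az+1.57)))
print(r.solve_ik((.48*np.cos(-.42),.48*np.sin(-.42),.3),ori(.64)),r.solve_ik((.536,-.24,.2),ori(.64)),r.solve_ik((.553,.045,.04),ori(1.57)))
E
```

```text
vise [0.3014 0.3017 0.08  ]
0.45 0.36 [-1.2205  0.1698 -0.0183  1.6913  0.0032  1.2805 -0.0533]
0.48 0.36 [-1.2197  0.2224 -0.0165  1.623   0.0038  1.2963 -0.0507]
0.5 0.33 [-1.2184  0.2736 -0.0166  1.6368  0.0048  1.2313 -0.0497]
0.43 0.3 [-1.2197  0.1762 -0.0219  1.8567  0.0043  1.1088 -0.0569]
[-0.3495  0.3952  1.0498  1.7616 -0.3665  1.1992 -0.1273] [-0.1876  0.7162  1.0316  1.6398 -0.6577  1.172   0.0732] [-0.3022  0.7036  0.2861  1.8754 -0.3253  0.6081  0.1877]
```

```bash
python3 - <<'E'
from h import *
az=1.187
r.move_ptp((.45*np.cos(az),.45*np.sin(az),.36),ori(az+1.57))
q=np.array(r.state()["joints"]);q[0]=.42;q[2]=0;q[6]=-.5
r.move_joints(q)
s=r.state();print(s["ee_pos"],s["time_s"],s["joints"])
r.move_ptp((.536,-.24,.2),ori(.64))
r.sleep(.2);snap("pics/w1.png");s=r.state();print(s["ee_pos"],s["time_s"],s["joints"],s["ft_force"])
E
```

```text
[ 0.4022 -0.2033  0.3592] 3.4583 [ 0.4187  0.1716 -0.0013  1.6913  0.0029  1.2796 -0.5   ]
[ 0.5361 -0.2403  0.2018] 4.5667 [ 0.3907  0.5182 -0.0104  1.6211  0.0063  0.9994 -0.5529] [0.0222 0.3784 0.0274]
```

View pics/w1.png

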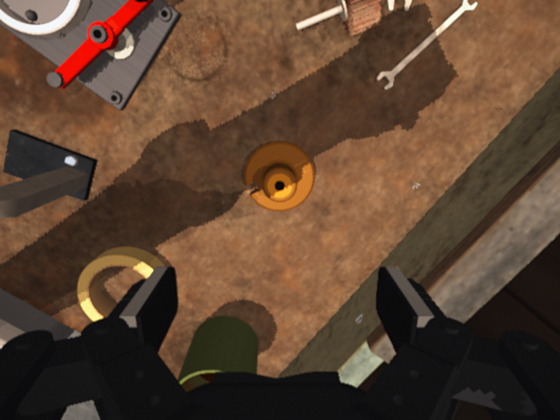

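```bash
python3 - <<'E'
from h import *
T=np.load("pics/w1.npy")
c=ray("wrist",280,185.5,.05,T);f=ray("wrist",278.7,176,.014,T);print(c,f,ray("wrist",252,188,.014,T))
im=cv2.imread("pics/w1.png").astype(float)
for cc in (c,):
  for rad in(.030,.034):
    for a in np.arange(0,2*np.pi,.1):
      u,v=proj("wrist",[cc[0]+rad*np.cos(a),cc[1]+rad*np.sin(a),.014],T)
      p=cv2.getRectSubPix(im.astype(np.uint8),(1,1),(u,v))[0,0]
      if 2<a<4: print(rad,round(a,1),int(u),int(v),p)
big=cv2.resize(cv2.imread("pics/w1.png")[130:220,230:330],None,fx=6,fy=6,interpolation=2)
for rad,z in((.038,.014),(.017,.05)):
  for a in np.arange(0,6.28,.25):
    u,v=proj("wrist",[c[0]+rad*np.cos(a),c[1]+rad*np.sin(a),z],T);cv2.circle(big,(int((u-229.5)*6),int((v-129.5)*6)),2,(0,255,0),-1)
cv2.imwrite("pics/w1b.png",big)
E
```

```text
[ 0.5374 -0.2454  0.05  ] [ 0.5383 -0.2436  0.014 ] [ 0.5107 -0.2285  0.014 ]
0.03 2.1 251 174 [ 21  62 112]
0.03 2.2 251 177 [ 21  61 109]
0.03 2.3 251 180 [ 19  56 101]
0.03 2.4 251 182 [28 55 90]
0.03 2.5 252 185 [34 48 67]
0.03 2.6 253 188 [ 55  80 117]
0.03 2.7 254 190 [15 34 60]
0.03 2.8 256 192 [ 51 130 210]
0.03 2.9 258 195 [ 52 132 213]
0.03 3.0 259 196 [ 51 133 214]
0.03 3.1 262 198 [ 52 132 215]
0.03 3.2 264 200 [ 50 132 213]
0.03 3.3 266 201 [ 51 131 213]
0.03 3.4 269 202 [ 49 131 212]
0.03 3.5 271 203 [ 49 129 211]
0.03 3.6 274 204 [ 49 130 212]
0.03 3.7 277 204 [ 48 128 211]
0.03 3.8 279 204 [ 48 129 211]
0.03 3.9 282 204 [ 46 128 210]
0.034 2.1 247 174 [ 22  63 114]
0.034 2.2 247 177 [ 21  62 113]
0.034 2.3 247 180 [ 21  62 112]
0.034 2.4 248 183 [ 27  63 109]
0.034 2.5 249 186 [47 68 96]
0.034 2.6 250 189 [ 70 103 147]
0.034 2.7 251 192 [20 40 67]
0.034 2.8 253 194 [ 48 119 194]
0.034 2.9 255 197 [ 48 117 192]
0.034 3.0 257 199 [ 49 123 202]
0.034 3.1 259 201 [ 51 132 214]
0.034 3.2 262 203 [ 50 131 213]
0.034 3.3 264 204 [ 49 128 212]
0.034 3.4 267 206 [ 48 130 212]
0.034 3.5 270 207 [ 47 128 210]
0.034 3.6 273 207 [ 45 127 210]
0.034 3.7 276 208 [ 43 124 205]
0.034 3.8 280 208 [ 43 125 205]
0.034 3.9 283 208 [ 43 126 209]
```

View pics/w1b.png

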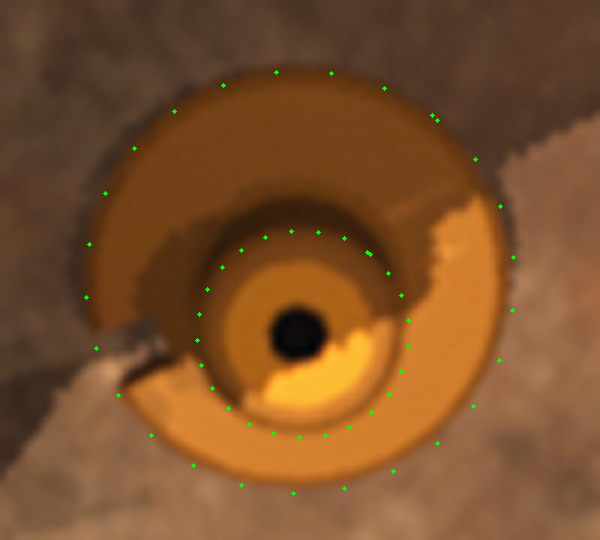

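```bash
python3 - <<'E'
from h import *
T=np.load("pics/w1.npy")
for z in(.08,.1): print(z,ray("scene",305,344,z),ray("scene",300,328,z),ray("side",338,122,z),ray("wrist",228,318,z,T))
print("mug bottom side", ray("side",340,157,0))
E
```

```text
0.08 [ 0.3253 -0.3136  0.08  ] [ 0.3391 -0.2781  0.08  ] [ 0.3162 -0.3513  0.08  ] [ 0.4051 -0.2801  0.08  ]
0.1 [ 0.3196 -0.3194  0.1   ] [ 0.3331 -0.2846  0.1   ] [ 0.3245 -0.3113  0.1   ] [ 0.4183 -0.2743  0.1   ]
mug bottom side [ 0.3123 -0.2995  0.    ]
```

```bash
python3 - <<'E'
from h import *
r.move_ptp((.553,.045,.2),ori(np.pi/2))
r.sleep(.2);snap("pics/w2.png");s=r.state();print(s["ee_pos"],s["time_s"],s["joints"])
im=cv2.imread("pics/w2.png");cv2.imwrite("pics/w2b.png",cv2.resize(im[60:310,130:430],None,fx=2.4,fy=2.4,interpolation=2))
E
```

```text
[0.5532 0.0433 0.1999] 5.9167 [ 0.0646  0.485  -0.2763  1.7065  0.1555  0.9718 -0.2724]
```

View pics/w2b.png

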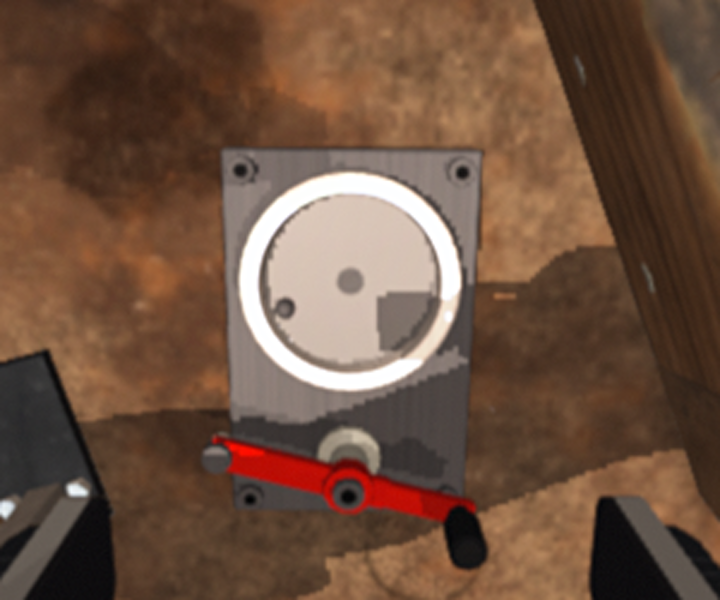

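```bash
python3 - <<'E'
from h import *
T=np.load("pics/w2.npy")
w=lambda x,y,z:ray("wrist",130+(x+.5)/2.4-.5,60+(y+.5)/2.4-.5,z,T)
c=w(350.5,281,.027);f=w(350,281,.016);p=w(285,305,.022);b=[w(x,y,.01) for x,y in((240,170),(462,172),(250,497))]
print(c,f,p,"post",w(348,492,.05),"knob",w(468,553,.08),w(462,515,.046))
print("bolts",b, (b[0]-b[2]),b[1]-b[0])
yaw=np.arctan2(*(b[0]-b[2])[1::-1])-np.pi/2;print("yaw",yaw,np.arctan2((b[1]-b[0])[1],(b[1]-b[0])[0]))
for q in(c,f):d=p-q;print(np.hypot(*d[:2]),np.arctan2(d[1],d[0])%6.283)
# scene cam cross-check of rim
im=cv2.imread("pics/scene.png");
print(proj("scene",c),proj("side",c))
E
```

```text
[0.5526 0.0442 0.027 ] [0.5523 0.0418 0.016 ] [0.5241 0.0326 0.022 ] post [ 0.5512 -0.0428  0.05  ] knob [ 0.599  -0.0546  0.08  ] [ 0.601  -0.0561  0.046 ]
bolts [array([0.5055, 0.089 , 0.01  ]), array([0.6003, 0.0879, 0.01  ]), array([ 0.5036, -0.0656,  0.01  ])] [0.0018 0.1545 0.    ] [ 0.0949 -0.0011  0.    ]
yaw -0.011861397100477511 -0.011600069185449318
0.030708609319452376 3.5283535866646676
0.029666897418574756 3.457957679635282
[np.float64(289.1648587128061), np.float64(207.8406254267482)] [np.float64(256.8461408744748), np.float64(229.2613236521548)]
```

```bash
python3 - <<'E'
from h import *
cx,cy=.538,-.2447
r.move_ptp((cx,cy,.1),ori(.65+np.pi/2))
r.move_l((cx,cy,.02),max_speed=.1,max_force=15)
r.set_gripper(.02);s=r.state();print("g1",s["opening"],s["ee_pos"],s["ft_force"],s["grasp_force"])
r.set_gripper(.06);r.move_l((cx,cy,.07));r.move_ptp((cx,cy,.07),ori(.65))
print(r.move_l((cx,cy,.02),max_speed=.1,max_force=15))
r.set_gripper(.02);s=r.state();print("g2",s["opening"],s["ee_pos"],s["ft_force"],s["grasp_force"])
r.move_l((cx,cy,.15));r.sleep(.2);s=r.state();print(s["opening"],s["ee_pos"],s["ft_force"],s["torque"],s["time_s"],s["joints"])
E
```

```text
g1 0.030040070430367577 [ 0.538  -0.2449  0.0209] [-1.4065  0.3475  6.419 ] 58.832945823669434
False
g2 0.029634864794967877 [ 0.5382 -0.2445  0.0213] [-1.7962  1.4691  5.5733] 58.857940435409546
0.029219344133303158 [ 0.5374 -0.2444  0.1489] [ 0.1576 -0.8559 -4.4129] [ 0.0114  0.02   -0.0235] 12.875 [ 0.3396  0.5824  0.0802  1.675  -0.0567  0.8887 -0.4782]
```

```bash
python3 - <<'E'
from h import *
nx,ny=.5525,.0432
r.move_l((.5374,-.2444,.2))
r.move_ptp((nx,ny,.13),ori(np.pi/2))
r.move_l((nx,ny,.062),max_speed=.08,max_force=8)
r.sleep(.3);s=r.state();print("above",s["ee_pos"],s["ft_force"],s["torque"])
print(r.move_l((nx,ny,.040),max_speed=.015,max_force=5))
r.sleep(.1);s=r.state();print(s["ee_pos"],s["ft_force"],s["torque"],s["time_s"],s["joints"][6])
E
```

```text
above [0.5527 0.0432 0.0624] [-0.0822  0.0967 -5.5439] [-0.0418 -0.0048 -0.0152]
False
[0.5526 0.0432 0.0401] [-0.1272 -0.3242 -4.6314] [-0.004   0.0286  0.0252] 17.5167 -0.25837446770803274
```

```bash
python3 - <<'E'
from h import *
nx,ny=.5525,.0432
print(r.move_l((nx,ny,.033),max_speed=.01,max_force=5))
r.sleep(.1);s=r.state();print(s["ee_pos"],s["ft_force"],s["torque"],s["time_s"],s["opening"])
snap("pics/w3.png")
im=cv2.imread("pics/w3.png");side=r.snapshot("side")[...,::-1]
cv2.imwrite("pics/w3b.png",np.hstack([cv2.resize(im[100:350,150:400],(400,400),interpolation=2),cv2.resize(side[170:270,210:310],(400,400),interpolation=2)]))
E
```

```text
True
[0.5527 0.0432 0.0373] [ 0.7331 -0.1031  6.4761] [-0.0206  0.0089 -0.034 ] 18.0333 0.028830299731326545
```

View pics/w3b.png

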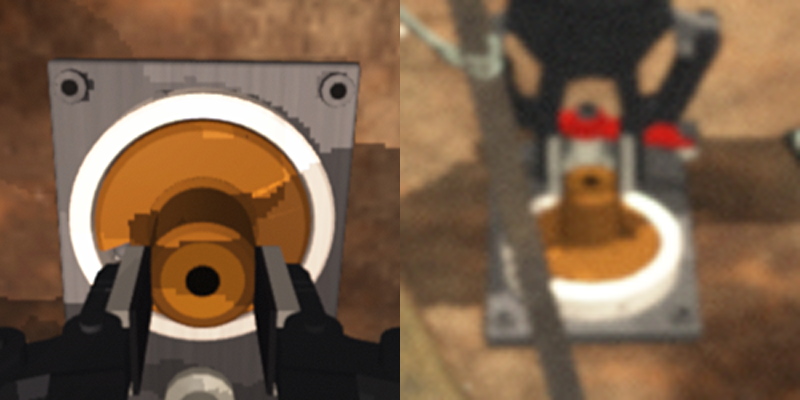

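```bash
python3 - <<'E'
from h import *
nx,ny=.5525,.0432;w=.012
P=np.array([nx-.085*np.sin(w),ny-.085*np.cos(w)])
K=lambda a,z:(*(P+.05*np.array([np.cos(a+w),-np.sin(a+w)])),z)
O=lambda a:ori(np.pi-a-w)
r.set_gripper(.06);s=r.state();print("rel",s["ft_force"],s["ee_pos"])
print(r.move_l((nx,ny,.13),max_speed=.1,max_force=10))
r.set_gripper(.03)
r.move_ptp(K(.26,.13),O(.26))
print(r.move_l(K(.26,.053),max_speed=.08,max_force=10));s=r.state();print(s["ee_pos"],s["opening"],s["ft_force"])
r.set_gripper(.024)
a=.26
while a<1.45:
    a+=.12;hit=r.move_l(K(a,.053),O(a),max_speed=.06,max_force=25)
    s=r.state();print(round(a,2),hit,s["ee_pos"],s["ft_force"])
    if hit:break
print(s["time_s"])
snap("pics/w4.png")
E
```

```text
rel [ 0.1779  0.5214 -0.3859] [0.5505 0.0429 0.0355]
False
False
[ 0.6002 -0.0551  0.0536] 0.029786949082398505 [ 0.1027 -0.4469 -0.5527]
0.38 False [ 0.5979 -0.0608  0.0533] [ 0.6808  0.7257 -0.3266]
0.5 False [ 0.5955 -0.0656  0.0532] [1.4338 1.1552 0.1008]
0.62 False [ 0.5923 -0.071   0.0532] [1.2378 1.3739 0.9742]
0.74 False [ 0.5883 -0.0761  0.0532] [0.5668 1.4658 0.4755]
0.86 False [ 0.5839 -0.0804  0.0531] [1.2989 0.6202 1.7573]
0.98 False [ 0.579  -0.0841  0.0531] [1.6749 0.865  1.4568]
1.1 False [ 0.5737 -0.0871  0.0531] [1.7443 0.3172 1.1436]
1.22 False [ 0.5681 -0.0894  0.053 ] [2.0037 0.1704 0.2835]
1.34 False [ 0.5637 -0.0904  0.0532] [ 4.421   0.7316 -0.3356]
1.46 False [ 0.5579 -0.0913  0.0533] [3.632  0.3633 0.5156]
25.1583
```

```bash
python3 - <<'E'
from h import *
nx,ny=.5525,.0432;w=.012
P=np.array([nx-.085*np.sin(w),ny-.085*np.cos(w)])
K=lambda a,z:(*(P+.05*np.array([np.cos(a+w),-np.sin(a+w)])),z)
O=lambda a:ori(np.pi-a-w)
a=1.46
while a<1.9:
    a+=.05;hit=r.move_l(K(a,.053),O(min(a,1.6)),max_speed=.03,max_force=18)
    s=r.state();print(round(a,2),hit,s["ee_pos"],s["ft_force"])
    if hit or abs(s["ft_force"][0])>25:break
print(s["time_s"],s["opening"])
im=r.snapshot("scene")[...,::-1];cv2.imwrite("pics/s5.png",cv2.resize(im[170:270,230:370],None,fx=5,fy=5,interpolation=2))
E
```

```text
1.51 False [ 0.5549 -0.0917  0.0532] [5.3133 0.4729 0.5578]
1.56 False [ 0.5521 -0.0919  0.0532] [4.0214 0.7073 0.7351]
1.61 False [ 0.5494 -0.0921  0.0532] [4.9004 0.7532 1.2099]
1.66 False [ 0.5468 -0.0924  0.0532] [ 4.7662 -0.8052  1.5522]
1.71 False [ 0.5458 -0.0925  0.0534] [ 7.9236 -0.947  -0.7455]
1.76 False [ 0.5423 -0.0919  0.0545] [ 3.0589 -0.6472  9.3772]
1.81 False [ 0.5404 -0.0914  0.0545] [ 3.2854 -1.7585  7.7669]
1.86 False [ 0.5382 -0.0908  0.0545] [ 4.0548 -1.3943  8.1663]
1.91 False [ 0.5359 -0.0899  0.0545] [ 3.662  -0.58    8.9209]
27.4583 0.02392806415200981
```

View pics/s5.png

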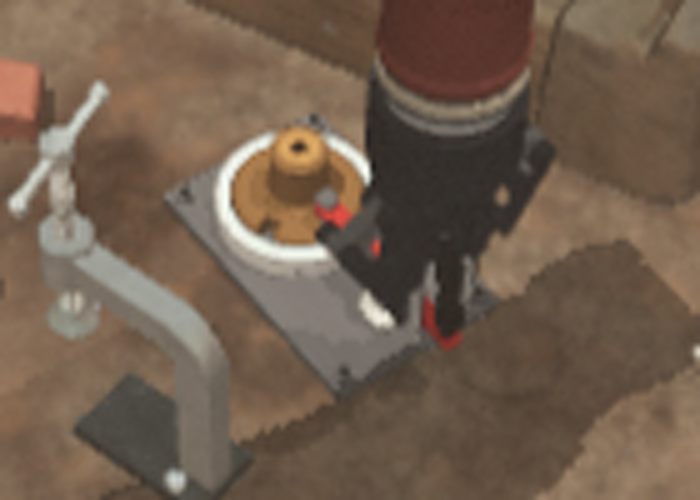

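```bash
python3 - <<'E'
from h import *
P=np.array([.5515,-.0418])
for z in(.045,.055,.06):
    t=ray("scene",230+327/5,170+197/5,z)[:2]-P;e=ray("scene",230+445/5,170+340/5,z-.01)[:2]-P
    print(z,t,np.hypot(*t),"a",np.arctan2(t[1],-t[0])-.012,"end",e,np.hypot(*e),np.arctan2(-e[1],e[0]))
T=np.load("pics/w2.npy")
q=ray("wrist",130+215/2.4,60+455/2.4,.055,T)[:2]-P;print("w2 plunger",q,np.hypot(*q),np.arctan2(q[1],-q[0]))
s=r.state();print(s["ee_pos"],s["ft_force"],s["opening"],s["grasp_force"])
E
```

```text
0.045 [0.0028 0.0599] 0.059919809280738784 a 1.6063126117803532 end [-0.0007 -0.0496] 0.04960497723519006 1.5853754251721701
0.055 [-0.0022  0.0537] 0.05373835160443459 a 1.5173874820342639 end [-0.0057 -0.0546] 0.05489127579145218 1.6749491602309425
0.06 [-0.0048  0.0506] 0.05083567749218552 a 1.4650247532574967 end [-0.0082 -0.0571] 0.057676548919901545 1.7134263132854646
w2 plunger [-0.0551  0.0183] 0.05802604580629598 0.3201898593009827
[ 0.5358 -0.09    0.0545] [ 4.3394 -0.8099  7.0805] 0.024258858062416556 3.794313669204712
```

```bash
python3 - <<'E'
from h import *
y=-.0918
s=r.state();x0=s["ee_pos"][0]
# relieve: back toward knob centre, then lift
r.move_l((.549,y,.054),max_speed=.05,max_force=20);s=r.state();print(s["ee_pos"],s["ft_force"])
print(r.move_l((.549,y,.13),max_speed=.1,max_force=15))
r.sleep(.1);s=r.state();print("free",s["ft_force"],s["opening"])
r.set_gripper(0.0);snap("pics/w5.png")
r.move_ptp((.595,y,.12),ori(np.pi/2))
print(r.move_l((.595,y,.056),max_speed=.08,max_force=10))
x=.595
while x>.545:
    x-=.003;hit=r.move_l((x,y,.056),max_speed=.02,max_force=25)
    s=r.state();print(round(x,3),hit,s["ee_pos"],s["ft_force"])
    if hit or abs(s["ft_force"][0])>25:break
print(s["time_s"])
E
```

```text
[ 0.5444 -0.0908  0.0546] [-3.3301  2.911  12.5725]
False
free [ 0.4066 -0.6198 -0.6877] 0.023574640079738262
False
0.592 False [ 0.592  -0.0919  0.0564] [-0.3984  0.4816 -0.569 ]
0.589 False [ 0.5888 -0.0918  0.056 ] [-0.466  -0.3123  0.202 ]
0.586 False [ 0.5858 -0.0918  0.056 ] [ 0.3288  0.3423 -0.1872]
0.583 False [ 0.5828 -0.0918  0.056 ] [-0.2569  0.0629 -0.2177]
0.58 False [ 0.5798 -0.0918  0.056 ] [ 0.1919 -0.0031 -1.1524]
0.577 False [ 0.5769 -0.0918  0.056 ] [ 0.5075 -0.6886 -0.642 ]
0.574 False [ 0.5738 -0.0918  0.056 ] [-0.6077 -0.1474  0.2762]
0.571 False [ 0.5708 -0.0918  0.056 ] [ 0.0664 -0.5002  0.5185]
0.568 False [ 0.5678 -0.0918  0.056 ] [0.9929 0.6655 0.3527]
0.565 False [ 0.5648 -0.0918  0.056 ] [-0.1092 -0.27    0.6871]
0.562 False [ 0.5618 -0.0918  0.056 ] [-0.5123  0.6452  0.4074]
0.559 False [ 0.5588 -0.0918  0.056 ] [ 0.0666 -0.4723 -0.1649]
0.556 False [ 0.5558 -0.0918  0.056 ] [-0.3018  0.3048 -0.137 ]
0.553 False [ 0.5528 -0.0918  0.056 ] [ 0.1301 -0.5711  0.3883]
0.55 False [ 0.5498 -0.0918  0.056 ] [ 0.076  -0.4548  0.2739]
0.547 False [ 0.5468 -0.0918  0.056 ] [-0.0136  0.0709  0.1415]
0.544 False [ 0.5438 -0.0918  0.056 ] [-0.2158  0.1026 -0.3008]
35.7333
```

```bash
python3 - <<'E'
from h import *
for f in("pics/w2","pics/w5"):
    im=cv2.imread(f+".png").astype(int);T=np.load(f+".npy");print(f,"cam",T[:3,3])
    m=(im[...,2]>120)&(im[...,1]<60)&(im[...,0]<60)
    n,l,st,ce=cv2.connectedComponentsWithStats(m.astype(np.uint8))
    for i in range(1,n):
        if st[i][4]<60:continue
        v,u=np.where(l==i);W=np.array([ray("wrist",a,b,.048,T)[:2] for a,b in zip(u,v)])
        c=W.mean(0);d=np.linalg.svd(W-c,full_matrices=False)[2][0];t=(W-c)@d
        print(st[i],c,"dir",d,"ang a",np.arctan2(-d[1],d[0]),"ends",c+d*t.min(),c+d*t.max())
    k=(im.max(2)<35);
E
```

```text
pics/w2 cam [0.5534 0.1169 0.3668]
[ 223  243   98   34 1076] [ 0.5451 -0.0393] dir [ 0.9631 -0.2693] ang a 0.27266147244167055 ends [ 0.4974 -0.026 ] [ 0.5968 -0.0538]
pics/w5 cam [ 0.5519 -0.0179  0.297 ]Traceback (most recent call last):
  File "<stdin>", line 8, in <module>
  File "h.py", line 4, in ray
    c=r.camera_model(n);W=c["world_from_camera"] if T is None else T
ValueError: time passes only in moves, steps and waits
```

```bash
sed -i 's/^from rig import r/from rig import r\nimport functools\ncm=functools.lru_cache(None)(r.camera_model)/; s/c=r.camera_model(n)/c=cm(n)/; s/r.camera_model("wrist")/cm("wrist")/' h.py
cat > red.py <<'E'
from h import *
def red(im,n,T=None,z=.048):
    im=im.astype(int);m=(im[...,2]>110)&(im[...,1]<60)&(im[...,0]<60)
    N,l,st,ce=cv2.connectedComponentsWithStats(m.astype(np.uint8))
    for i in range(1,N):
        if st[i][4]<25:continue
        v,u=np.where(l==i);W=np.array([ray(n,a,b,z,T)[:2] for a,b in zip(u,v)])
        c=W.mean(0)
        if np.hypot(*(c-[.5515,-.0418]))>.08:continue
        d=np.linalg.svd(W-c,full_matrices=False)[2][0];t=(W-c)@d
        print(n,st[i],c,"a",np.arctan2(-d[1],d[0])%np.pi,"ends",c+d*t.min(),c+d*t.max())
E
python3 - <<'E'
from red import *
red(cv2.imread("pics/w5.png"),"wrist",np.load("pics/w5.npy"))
red(cv2.imread("pics/scene.png"),"scene")
s=r.state();print(s["time_s"],s["ee_pos"])
r.move_l((.56,-.0918,.14),max_speed=.15);r.move_ptp((.56,-.16,.2),ori(np.pi/2));r.sleep(.1)
snap("pics/w6.png");b=r.snapshot("scene")[...,::-1];cv2.imwrite("pics/s6.png",b);c=r.snapshot("side")[...,::-1];cv2.imwrite("pics/s6side.png",c)
red(cv2.imread("pics/w6.png"),"wrist",np.load("pics/w6.npy"));red(b,"scene");red(c,"side")
E
```

```text
wrist [ 256   52   38  148 2407] [ 0.5505 -0.0347] a 1.4683543427518324 ends [0.5455 0.0137] [ 0.556  -0.0883]
35.7333 [ 0.5438 -0.0918  0.056 ]
wrist [ 256    0   25  107 1503] [ 0.5512 -0.0424] a 1.4618286260883366 ends [ 0.5469 -0.003 ] [ 0.556  -0.0868]
side [250 187   9   8  47] [ 0.5548 -0.0732] a 1.5490912333691367 ends [ 0.5551 -0.0881] [ 0.5545 -0.0592]
side [252 199   9  11  57] [ 0.5505 -0.0212] a 1.410158542436895 ends [ 0.5535 -0.0402] [0.547 0.   ]
```

```bash
python3 - <<'E'
from red import *
s=r.state();print(s["opening"],s["time_s"],s["ee_pos"],R.from_rotvec(s["ee_rot"]).as_matrix())
def dark(f,n,T):
    im=cv2.imread(f).astype(int);u0,v0=proj(n,[.552,-.09,.068],T);print(f,"knob expected px",u0,v0)
    for v in range(int(v0)-24,int(v0)+25,3):
        print(v,''.join('R' if im[v,u,2]>100 and im[v,u,1]<60 else '#' if im[v,u].max()<45 else '+' if im[v,u].max()<90 else '.' for u in range(int(u0)-36,int(u0)+37,2) if 0<=v<420 and 0<=u<560))
dark("pics/w6.png","wrist",np.load("pics/w6.npy"));dark("pics/s6.png","scene",None)
E
```

```text
-0.0001431754396871904 37.15 [ 0.5594 -0.1583  0.1987] [[-0.0025  1.     -0.0027]
 [ 1.      0.0025  0.0015]
 [ 0.0015 -0.0027 -1.    ]]
pics/w6.png knob expected px 269.0301367720721 109.63053868126089
85 .................RRRRRR.++++.........
88 .................RRRRRRR++++.........
91 .........+++++++.RRRRRRR++++.........
94 ..........++.....RRRRRRR+++++........
97 .................RRRRRRR++++.........
100 .................RRRRRRR+++++........
103 .................RRRRRRR++++++.......
106 .................R+####+++++++.......
109 .................#+++++##++++..+.....
112 ................+#++++++##+++++++++..
115 ................+#++++++##++++++++++.
118 .................#+++++##+++.+++++++.
121 ..................######....+.++++++.
124 ++.............................+++...
127 +++++................................
130 ++++++...............................
133 +++++++..............................
pics/s6.png knob expected px 319.88674968059615 230.24799812698816
206 .............................+++.....
209 ..............................++.+...
212 .....................................
215 .....................................
218 .....................................
221 ............+........................
224 .....................................
227 ............R.....++++...............
230 ..................+++................
233 ..................++++...............
236 .....................................
239 ................+....................
242 ..............+......................
245 ...........+.........................
248 .....................................
251 ............................+........
254 ...........................+..+.....+
```

```bash
python3 - <<'E'
from red import *
T=np.load("pics/w6.npy")
print("cam",T[:3,3]);
for z in(.06,.08):print(ray("wrist",275,113.5,z,T),ray("scene",321,228,z))
T=np.load("pics/w5.npy");print([proj("wrist",[.557,-.0915,z],T) for z in(.046,.08)])
im=cv2.imread("pics/w5.png").astype(int)
for v in range(150,420,6):
    print(v,''.join('R' if im[v,u,2]>100 and im[v,u,1]<60 else '#' if im[v,u].max()<45 else '+' if im[v,u].max()<90 else '.' for u in range(180,380,4)))
E
```

```text
cam [ 0.5592 -0.0847  0.3656]
[ 0.557  -0.0933  0.06  ] [ 0.5632 -0.0819  0.06  ]
[ 0.5571 -0.0928  0.08  ] [ 0.5527 -0.0923  0.08  ]
[[np.float64(286.9207589465007), np.float64(202.24145545146223)], [np.float64(288.4129384740397), np.float64(216.4328445524727)]]
150 ......................RRRRRR++....................
156 ...........+...........RRRRR++....................
162 ..........#++..........RRRRR++........#+..........
168 +++++...++++++++++......RRRR++...................+
174 +....+++........++++++++RRRR++...............+...+
180 ....+...++.++..+++++++++RRRR++++...........+....++
186 ........+++....++.+.++++RRRRR+..+...+++++++++.+.+.
192 ......++++++++.++++++...RRRRR++++.+.+++++++++++...
198 ..........+++++++.......+R++R....+++++....+.+++...
204 .++.+...................+#####..++++++....+++++...
210 ..+.++++............+..+######..++++.+++++++.++...
216 .+++++..++.....+.+++++.+######+++++..+.+++++.+++++
222 +.++++.........++++++...+#####++++++.++++++.+++...
228 ++++++.......++..++++++++++++++++++++++++.++.++...
234 +...+++.++++......+++++++++++++++++++++++++++.++..
240 +......
[... 938 characters left out ...]
########################################
348 #######################...########################
354 #######################...#######################.
360 #######################...#######################.
366 #######################...########################
372 #######################...+#######################
378 ########################+#########################
384 ##################################################
390 ##################################################
396 ##################################################
402 ##################################################
408 ##################################################
414 ##################################################
```

```bash
python3 - <<'E'
from red import *
y=-.0925
r.move_ptp((.595,y,.12),ori(np.pi/2))
print(r.move_l((.595,y,.042),max_speed=.1,max_force=8))
x=.592;f0=r.state()["ft_force"]
while x>.55:
    x-=.004;hit=r.move_l((x,y,.042),max_speed=.03,max_force=20)
    s=r.state();print(round(x,3),hit,s["ee_pos"],s["ft_force"])
    if hit or np.linalg.norm(s["ft_force"]-f0)>20:break
print(s["time_s"])
snap("pics/w7.png");red(cv2.imread("pics/w7.png"),"wrist",np.load("pics/w7.npy"))
E
```

```text
False
0.588 False [ 0.5879 -0.0926  0.0423] [-0.4984 -0.1089  0.1602]
0.584 False [ 0.5837 -0.0925  0.042 ] [ 1.1789 -0.718   0.0281]
0.58 False [ 0.5797 -0.0925  0.042 ] [-0.6757  0.0439  0.0088]
0.576 False [ 0.5772 -0.0925  0.0423] [ 3.1308 -0.4183 -2.0176]
0.572 False [ 0.5741 -0.093   0.0425] [ 5.7746 -1.229  -1.9885]
0.568 False [ 0.5714 -0.0934  0.0427] [ 7.616  -2.0555 -3.8325]
0.564 False [ 0.5712 -0.0932  0.0439] [10.2859 -2.289  -2.7257]
0.56 False [ 0.5708 -0.0929  0.0448] [14.6578 -1.4529 -2.5598]
0.556 False [ 0.5705 -0.0927  0.0457] [18.4709 -0.7005 -4.0002]
0.552 False [ 0.5652 -0.0925  0.0481] [10.6475 -0.3562 14.2653]
0.548 False [ 0.5652 -0.0925  0.0483] [19.1514 -0.8288  7.5637]
41.8167
wrist [ 226   19   44  225 5203] [ 0.5515 -0.033 ] a 1.583895968807478 ends [0.5521 0.0164] [ 0.5508 -0.0898]
```

```bash
python3 - <<'E'
from red import *
r.move_l((.60,-.0925,.05),max_speed=.1);s=r.state();print(s["ee_pos"],s["ft_force"])
r.move_l((.60,-.0925,.16),max_speed=.15);r.move_ptp((.56,-.10,.2),ori(np.pi/2));r.sleep(.2)
snap("pics/w8.png");T=np.load("pics/w8.npy");im=cv2.imread("pics/w8.png");red(im,"wrist",T)
# flange rim check: orange mask extents -> circle centre at flange-top z=.030
h=cv2.cvtColor(im,cv2.COLOR_BGR2HSV);m=cv2.inRange(h,(5,150,60),(22,255,255))
n,l,st,ce=cv2.connectedComponentsWithStats(m);i=1+np.argmax(st[1:,4]);print("cap blob",st[i],[proj("wrist",[.5525+dx,.0432+dy,.030],T) for dx,dy in((-.038,0),(.038,0),(0,.038),(0,-.038))])
print(r.state()["time_s"],r.state()["ft_force"])
E
```

```text
[ 0.5981 -0.0925  0.0494] [ 0.2139 -0.271   0.5999]
wrist [ 255   52   24  121 1515] [ 0.5509 -0.035 ] a 1.4954838362431886 ends [0.5471 0.0152] [ 0.5549 -0.0881]
cap blob [ 227    0   85   69 4187] [[np.float64(225.86984039972046), np.float64(20.90713104315148)], [np.float64(311.95585365941247), np.float64(21.03333910176667)], [np.float64(268.69781984622574), np.float64(-28.912216515241482)], [np.float64(269.0945629682794), np.float64(67.29344974397674)]]
44.0167 [-0.0135 -0.1027  0.0002]
```

```bash
python3 - <<'E'
from red import *
def knob(f,g=(.5515,-.0918,.08)):
    T=np.load(f+".npy");im=cv2.imread(f+".png").astype(int);u0,v0=map(int,proj("wrist",g,T));print(f,T[:3,3],u0,v0)
    for v in range(v0-20,v0+20,2):
        print(v,''.join('R' if im[v,u,2]>100 and im[v,u,1]<60 else '#' if im[v,u].max()<45 else '+' if im[v,u].max()<90 else '.' for u in range(u0-24,u0+26)))
    # red width per row: mid-line
    m=(im[...,2]>90)&(im[...,1]<70)&(im[...,0]<70)
    pts=[]
    for v in range(0,v0-8,4):
        u=np.where(m[v,u0-40:u0+40])[0]
        if len(u)>6: pts.append((v,u0-40+u.min(),u0-40+u.max()))
    for v,a,b in pts[::3]:print(v,a,b,ray("wrist",a,v,.046,T)[:2],ray("wrist",b,v,.046,T)[:2])
knob("pics/w8");knob("pics/w7")
E
```

```text
pics/w8 [ 0.56   -0.0257  0.3656] 267 183
163 ....++++..............RRRRRRRRRRRRR.++++++++......
165 ..+++++.+++...........RRRRRRRRRRRRR.+++++++.......
167 .++++..+++++...........RRRRRRRRRRRR..++++++......+
169 ++++++++++++..........RRRRRRRRRRRRR.+++++++++.++++
171 ++++++++++.........++.RRRRR+###++RR+++++++++++++++
173 ....++++.............+++###########++++++++......+
175 ....................++##############++............
177 ...................++################+............
179 ..................+++####++++++######++.......++++
181 ...................+###++++++++++####++...........
183 +++................+#################++...........
185 ++.....+++++.......+##################++.......+++
187 ++...+++++++++.....+##################+++...+...++
189 +++++++++++++++....+++#############++++++++++.++++
191 ++++++++++......++++++++#########+++++++++++..++++
193 ++++++++++.+.....++++++++++++++++.++++++++++++++++
195 +++++++++++++...+++..+++++++..++++++++++++++++++++
197 +++++++++++++++++++++++++++++..+++++++++++++++++++
199 +++++++++++++++++++++++++++++++.++++++++++++++++++
201 +++++++++
[... 1932 characters left out ...]
48 -0.0087] [ 0.5588 -0.0087]
92 234 263 [ 0.5451 -0.014 ] [ 0.5587 -0.0139]
104 234 262 [ 0.5449 -0.0194] [ 0.5582 -0.0194]
116 234 262 [ 0.5447 -0.0249] [ 0.5581 -0.0249]
128 235 261 [ 0.545  -0.0305] [ 0.5576 -0.0305]
140 233 264 [ 0.5439 -0.0362] [ 0.559  -0.0362]
152 227 269 [ 0.5407 -0.042 ] [ 0.5614 -0.0421]
164 229 268 [ 0.5415 -0.048 ] [ 0.5609 -0.0481]
176 235 262 [ 0.5442 -0.0541] [ 0.5578 -0.0542]
188 237 261 [ 0.5451 -0.0603] [ 0.5573 -0.0604]
200 237 287 [ 0.5449 -0.0667] [ 0.5706 -0.0669]
212 209 287 [ 0.5302 -0.073 ] [ 0.5707 -0.0734]
224 226 285 [ 0.5387 -0.0797] [ 0.5697 -0.0801]
236 211 278 [ 0.5305 -0.0864] [ 0.566  -0.0868]
248 220 284 [ 0.5349 -0.0934] [ 0.5693 -0.0938]
```

```bash
python3 - <<'E'
from red import *
y=-.0925
r.move_ptp((.60,y,.12),ori(np.pi/2))
print(r.move_l((.60,y,.028),max_speed=.12,max_force=8))
x=.588;f0=r.state()["ft_force"]
r.move_l((x,y,.028),max_speed=.05,max_force=10)
while x>.535:
    x-=.004;hit=r.move_l((x,y,.028),max_speed=.04,max_force=20)
    s=r.state();print(round(x,3),hit,s["ee_pos"],s["ft_force"])
    if hit or np.linalg.norm(s["ft_force"]-f0)>28:break
snap("pics/w9.png");red(cv2.imread("pics/w9.png"),"wrist",np.load("pics/w9.npy"))
p=s["ee_pos"]
r.move_l((p[0]+.012,y,p[2]),max_speed=.02);s=r.state();print(s["ee_pos"],s["ft_force"],s["time_s"])
snap("pics/w10.png");red(cv2.imread("pics/w10.png"),"wrist",np.load("pics/w10.npy"))
E
```

```text
False
0.584 False [ 0.5837 -0.0925  0.028 ] [-0.2854  0.3961 -0.19  ]
0.58 False [ 0.5797 -0.0925  0.0279] [ 0.3488 -0.0581 -0.271 ]
0.576 False [ 0.5758 -0.0926  0.028 ] [-0.599  -0.0944  0.6713]
0.572 False [ 0.5734 -0.093   0.0283] [ 3.9134 -1.5967 -2.1727]
0.568 False [ 0.5725 -0.093   0.0287] [ 8.8026 -2.2296 -4.2809]
0.564 False [ 0.5727 -0.0929  0.0292] [14.447  -0.4415 -9.1026]
0.56 False [ 0.5729 -0.0928  0.0299] [ 18.5362  -2.8131 -11.7348]
0.556 False [ 0.5731 -0.0926  0.0307] [ 24.0665  -1.1703 -14.8209]
wrist [ 204    7   50  253 6565] [ 0.5519 -0.0323] a 1.588743498975006 ends [0.5527 0.0168] [ 0.5508 -0.0906]
[ 0.5849 -0.0925  0.0306] [0.3017 0.2037 0.3585] 49.4333
wrist [ 176    7   50  256 6402] [ 0.5523 -0.0324] a 1.5880648705457232 ends [0.5532 0.017 ] [ 0.5513 -0.0924]
```

```bash
python3 - <<'E'
from red import *
r.move_l((.605,-.0925,.032),max_speed=.1);r.move_l((.605,-.0925,.16),max_speed=.15);r.move_ptp((.56,-.10,.2),ori(np.pi/2));r.sleep(.2)
snap("pics/w11.png");red(cv2.imread("pics/w11.png"),"wrist",np.load("pics/w11.npy"))
s=r.state();print(s["time_s"],s["ft_force"])
# bystander / cap change check against first scene image
a=cv2.imread("pics/scene.png");b=r.snapshot("scene")[...,::-1]
d=cv2.absdiff(a,np.ascontiguousarray(b)).max(2)>45
for n,(x0,x1,y0,y1) in dict(bars=(190,240,150,200),coupler=(200,232,215,235),flap=(365,400,228,250),clamp=(225,240,205,240)).items():print(n,d[y0:y1,x0:x1].sum())
E
```

```text
wrist [ 257   52   22  121 1529] [ 0.5515 -0.0344] a 1.5835967702177116 ends [0.5521 0.0158] [ 0.5508 -0.0884]
51.4333 [ 0.1622 -0.2086  1.1149]
bars 197
coupler 43
flap 0
clamp 0
```

```bash
python3 -c "
from rig import r
print(r.hand_in())"
```

```text
the job is handed in; nothing more can be done
None
```

I handed the job in at about 51 s: the cap is home in the nest, released, and the latch measures at its stop (about 1.57 rad). The notch met the pin as I lowered the cap at the angle I had measured, so no turning was needed. A rough before/after check of the other bench items showed some pixel change round the bars and coupler, which I took to be shadow and did not inspect.

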